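Shut off the under-sink mixing valve by its inner knob

ROBOT

A 6-joint arm with a two-finger parallel gripper is mounted at the origin on the work surface. World frame = base frame: x ahead of the robot, y to its left, z up, the work surface at z = 0. Lengths are in m, angles in rad, forces in N, time in s.
With the tool pointing down it reaches from about 0.25 to 0.775 m from the base axis. Payload 8.9 kg.
Tool frame: the origin (TCP) lies midway between the tips of the shut fingers; the grasp point (between the pads) lies behind it (manip.grip_depth is the y of the grasp point in the tool frame, in m); y points along the fingers, z is the direction in which the jaws open and shut, and the axes are right-handed (so a half turn about y gives the same grasp; the last joint's range is limited). The gripper opens to 85 mm and grips with 20 to 120 N. Pads are 22 mm wide; open, the fingers measure 114 mm over their backs; the gripper's body (76 mm by 85 mm) begins 54 mm behind the grasp point. The pads swing forward as they close: fully open they stand 13 mm farther back than shut.
Start: joints at [-1.352, 0.291, -0.153, 1.127, 0, 1.431], TCP at [0.184, -0.492, 0.231] pointing down, gripper open.
Joint ranges: [-2.52, 2.52], [-0.91, 1.74], [-1.3, 1.37], [-1.96, 2.02], [-1.52, 1.47], [-3.14, 3.14]. Speed limits (rad/s): [2.22, 2.22, 2.79, 3.14, 3.14, 3.14].

INTERFACE

Orientations are given as a 3x3 rotation matrix whose columns are the frame's x, y, z axes.
In Python, from rig import readout, optics, manip gives the robot as it stands. The module is installed in compiled form; this text tells all that it offers.
- The arm moves only by the tool move_arm, never from a script. Its argument "plan" is one flat list of numbers, 7 for each row, row after row: the shift along the tool's x, y, z in cm, then the turn, a rotation vector about the tool's x, y, z in degrees, then the opening, from -1 (shut) to 1 (fully open). A call has 1 to 5 rows; each row shifts and turns the commanded pose from where the row before left it, along the tool's axes as they then stand; what a row does not reach is not made up. A row lasts 1/8 s, in which the tool goes at most 62.5 mm and 10.7 degrees, less where a joint would pass 70% of its speed; a pose out of reach is approached as far as the arm can. A call with a gripper value outside its range is refused whole. The fingers move at their own pace and stop on an object; "squeeze" is the grip in N (left out, the last holds). Time passes only in rows, so rows that do not move let the fingers close. It gives the time, the measured TCP pose, the force and the opening at its end, in the units of the state.
- readout.get_obs(): the state, without advancing time (a new reading comes with each control period).
- optics.grab_frame(name): name is "side" or "top"; returns a dict with "image" (480x640x3 uint8, blue, green, red), "depth" (480x640 float32, m along the optical axis (not along the pixel's ray), 0 where there is no reading), "K" (3x3 intrinsics, pixels), "rvec" (rotation vector, rad) and "tvec" (3), from world to camera coordinates, as OpenCV has them. Camera axes: x right, y down, z forward; pixel columns grow to the right and rows downward; lengths in m; the calibration is good to about 2 mm. A picture is of the moment at which its call begins.
- manip.finish_job(): hands the job in, once; it reports no verdict.
The state is a dict: "time": time; "joints": joint angles; "joint_vel": joint speeds; "tau": joint torques, N m; "eef_pos": TCP position; "tool_rot": TCP orientation; "ft_force": force on the tool from outside, world axes, zero at the start; "wrist_torque": the same for the moment, N m; "gripper_width": opening from 0.0 (shut) to 1.0 (fully open).
Only numpy, scipy, OpenCV 4.12 (cv2) and the standard library are available. Lean on these libraries where they do the work, as an engineer would, in place of code of your own. Each camera call takes 0.05 s, during which the arm holds its last target. There are 200 camera calls.

TASK

Shut off the water at the mixing valve: lift its clear tamper cap off and stand it rim down on the plywood, clear of the valve, then turn the inner white knob clockwise until you feel its seal seat and nip it up snug, no harder, without shifting the black temperature ring around it. Let go of the knob and fit the cap squarely back down over the valve. Leave everything else in the cupboard where it is.

Things in the scene. Friction and masses are not known exactly. Their poses are not given: they have to be found in the camera images.
- valve: Fixed brass mixing valve. Origin on the plywood under the vertical axis shared by ring, knob and cap. Hot, cold and outlet pipes leave to its +y, -y and +x, 88 mm out they turn down into the floor; none is higher than 80 mm. White flange, 76 mm across, top 98 mm over the plywood: the cap's rim rests there, round a grey step 62 mm across, 4 mm high.
- temp_ring: Outer control: black fluted temperature ring, 56 mm across, 18 mm high, turning on the valve's axis with light friction (about 0.12 N m), so it turns if rubbed. Origin on the axis at its underside (102 mm over the plywood), its top face is 120 mm over the plywood. Must stay as it is set.
- ring_pointer (a point): Orange pointer mark on the top of the temperature ring, 25 mm from the axis, 120 mm over the plywood.
- knob: Inner control: white shut-off knob. Clockwise from above closes. Origin on the axis at its underside, 122 mm over the plywood; a 30 mm disc, 6 mm high, under a grip bar. Drag 0.25 N m in motion (less at rest); it stays put. 0.25 to 1.25 rad from its start (varies, unseen) its seal seats and torque climbs 1 N m per rad: snug is 0.08 to 0.22 N m above the drag (aim at 0.15), 0.3 above crushes the seal.
- knob_grip (a point): Middle of the top of the knob's upright grip bar, on the axis, 150 mm over the plywood. The bar is 36 mm long (along x; red mark at the +x end), 12 mm thick (along y) and 22 mm high.
- cam: Brass cam finger on the knob's spindle inside the valve barrel, out of sight, 15 mm from the axis; it turns with the knob and closes on a rubber seal pad whose place is not given and differs each time. Shut when it presses the pad with 5 to 15 N; above 20 N the pad is crushed.
- cap: Loose clear plastic tamper cap (orange rib and band), an upside-down cup 72 mm across, 60 mm high, 66 mm inside, about 50 g, that stands over both controls. Origin at the centre of its open rim (lower edge), z up. On top a grip rib 40 mm long (along its x), 12 mm thick (along its y), from 60 to 79 mm above the origin. Fitted, its origin is 98 mm over the plywood on the valve's axis.
- dustpan: Red plastic dustpan, pan 200 x 220 mm, 45 mm high, origin under the pan's centre; its handle reaches 230 mm towards its -x. Bystander.
- trap_nut: Chrome hexagonal trap nut, 58 mm across flats, 18 mm high, origin under its centre. Bystander.
- tin: Yellow tin, 62 mm across, 42 mm high, origin under its centre. Bystander.
- spoon: Wooden spoon, 270 mm long, lying along its x; origin under its middle. Bystander.
- soap: Green washing-up bottle, 64 mm across, 200 mm high, origin under its centre. Bystander.
- pepper: Glass pepper jar with steel twist cap, 46 mm across, 100 mm high, on top of the blue insert; origin under its centre. Bystander.
- dish: Steel scouring-pad dish, 100 mm across, 30 mm high, on top of the blue insert; origin under its centre. Bystander.
- insert: Fixed blue plastic shelf insert with a drawer, 240 x 280 mm (x, y), 190 mm high, origin under its centre, well off to the robot's right.
Things that resemble listed ones, but are neither listed nor needed, are in the scene too. What is meant by the cap is not pink or purple, and is the larger of those in its own colour.

How it is judged:
By the outcome, as a careful person would: the job done as asked, in the order asked, and still so for the second after the job is handed in, with the robot touching nothing.
It also fails if it takes over 72 s, if anything falls off the work surface, if the arm or the gripper's body presses on something with over 40 N, if the wrist force passes 120 N, or if a joint passes its speed limit or range.

## Working session

There is one attempt and no reset: what is moved stays moved. The work goes in short steps, Python scripts to look and compute and a tool call to move; the robot and the scene stay as the last step left them, time stands still between calls to the robot, and variables do not carry over. Pictures are saved under pics/ and viewed, about 8 in all and at most 12, crops included, and the job is handed in when it is done.

Besides the shell and the picture viewer there is one more tool, called after "Request:" in YAML: its name, and indented under it one key for each argument. move_arm: Moves the arm, as the interface text tells. Its arguments: {"type":"object","properties":{"plan":{"type":"array","items":{"type":"number"}},"squeeze":{"type":"number"}},"required":["plan"]}

```bash
mkdir -p pics
python3 - <<'E'
from rig import readout, optics, manip
import cv2, numpy as np
o=readout.get_obs()
for k,v in o.items(): print(k,np.round(v,3).tolist())
print(manip.grip_depth)
for n in("side","top"):
    f=optics.grab_frame(n); cv2.imwrite(f"pics/{n}0.png",f["image"]); np.savez(f"{n}0.npz",**f)
    R=cv2.Rodrigues(f["rvec"])[0]; print(n,(-R.T@f["tvec"].ravel()).round(3),R.round(3).tolist(),f["K"].round(1).tolist())
E
```

```text
time 0.0
joints [-1.352, 0.291, -0.154, 1.127, -0.0, 1.431]
joint_vel [-0.0, 0.001, -0.002, 0.0, 0.0, -0.001]
tau [-0.005, -53.714, 33.138, 0.015, -0.001, 0.0]
eef_pos [0.184, -0.491, 0.231]
tool_rot [[-0.937, -0.0, 0.35], [-0.35, 0.001, -0.937], [-0.0, -1.0, -0.001]]
ft_force [-0.99, -0.242, 0.058]
wrist_torque [-0.007, -0.02, 0.065]
gripper_width 1.004
-0.0187
side [-0.187  1.05   1.055] [[-0.83, -0.557, 0.018], [-0.333, 0.47, -0.818], [0.447, -0.685, -0.575]] [[496.7, 0.0, 318.3], [0.0, 496.7, 230.9], [0.0, 0.0, 1.0]]
top [ 0.246 -0.027  1.656] [[-0.007, -1.0, 0.013], [-0.985, 0.005, -0.173], [0.173, -0.014, -0.985]] [[602.1, 0.0, 312.5], [0.0, 602.1, 230.9], [0.0, 0.0, 1.0]]
```

View pics/side0.png

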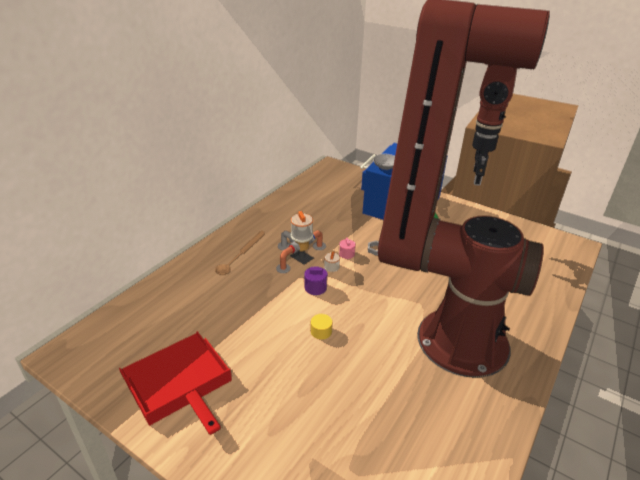

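View pics/top0.png

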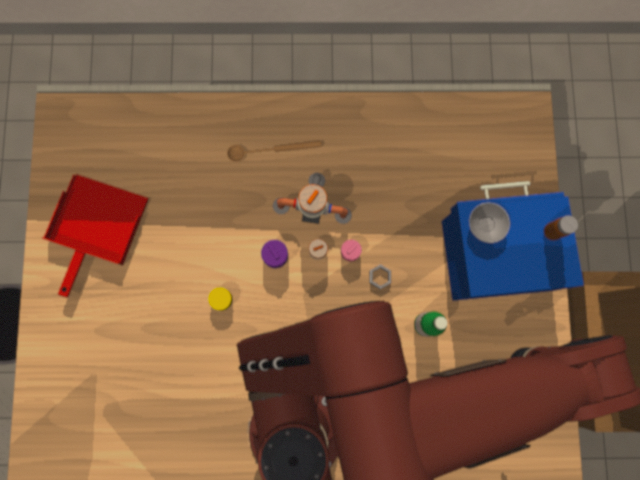

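The side view shows the valve with its clear cap at about (302,225). In the top view it is at (312,200), with a smaller clear cap at (318,248) and purple and pink decoys beside it.

```bash
cat > h.py <<'E'
import numpy as np, cv2
from rig import readout, optics, manip
def cam(f):
    R=cv2.Rodrigues(f["rvec"])[0]; return f["K"],R,np.ravel(f["tvec"])
def ray(f,uv):
    K,R,t=cam(f); d=R.T@np.linalg.inv(K)@np.array([uv[0],uv[1],1.]); return -R.T@t,d
def onz(f,uv,z):
    c,d=ray(f,uv); return c+d*(z-c[2])/d[2]
def tri(fa,a,fb,b):
    P=[np.hstack([K@R,(K@t)[:,None]]) for K,R,t in (cam(fa),cam(fb))]
    X=cv2.triangulatePoints(P[0],P[1],np.float64(a).reshape(2,1),np.float64(b).reshape(2,1)).ravel(); return X[:3]/X[3]
def proj(f,p): return cv2.projectPoints(np.float64(p).reshape(-1,3),f["rvec"],f["tvec"],f["K"],None)[0].reshape(-1,2)
def blobs(f,lo,hi,box,amin=6):
    x0,y0,x1,y1=box; m=cv2.inRange(cv2.cvtColor(f["image"],cv2.COLOR_BGR2HSV),lo,hi); k=np.zeros_like(m); k[y0:y1,x0:x1]=m[y0:y1,x0:x1]
    n,l,s,c=cv2.connectedComponentsWithStats(k)
    return [(c[i].round(1),s[i].tolist(),cv2.minAreaRect(np.argwhere(l==i)[:,::-1].astype(np.float32))) for i in range(1,n) if s[i,4]>=amin]
def crop(f,box,s): 
    x0,y0,x1,y1=box; return cv2.resize(f["image"][y0:y1,x0:x1],None,fx=s,fy=s,interpolation=cv2.INTER_CUBIC)
E
python3 - <<'E'
from h import *
s=dict(np.load("side0.npz"));t=dict(np.load("top0.npz"))
cv2.imwrite("pics/c0.png",np.hstack([crop(s,(265,195,365,295),4),crop(t,(265,165,365,265),4)]))
lo,hi=(3,170,170),(18,255,255)
for f,b in((s,(265,195,365,295)),(t,(265,165,365,265))):
    for x in blobs(f,lo,hi,b): print(x)
    print()
E
```

```text
(array([301., 215.]), [299, 211, 6, 9, 35], ((300.70001220703125, 214.89999389648438), (8.497057914733887, 4.0249223709106445), 63.43495178222656))

(array([312.4, 196.1]), [308, 190, 10, 13, 55], ((312.3199768066406, 196.239990234375), (3.5999999046325684, 14.40000057220459), 36.86989974975586))
(array([288.5, 200.7]), [281, 199, 15, 5, 46], ((288.0307922363281, 200.75387573242188), (14.139959335327148, 3.224903106689453), 7.125016689300537))
(array([337. , 208.2]), [333, 207, 9, 4, 28], ((337.0, 208.5), (3.0, 8.0), 90.0))
```

View pics/c0.png

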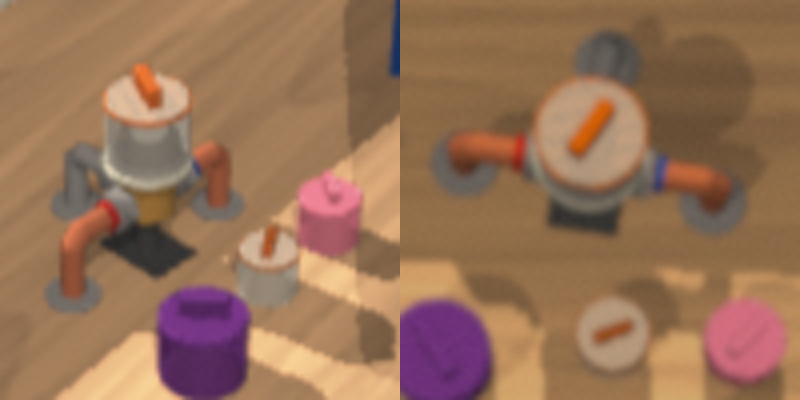

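The crops show the cap's orange rib at about side (301,215) and top (312,196), pointing up-right in the top view. The hot and cold pipes are at its left and right, and the space to the left front is free.

Run:
```python
from h import *
s=dict(np.load("side0.npz"));t=dict(np.load("top0.npz"))
lo,hi=(3,150,150),(18,255,255)
a=blobs(s,lo,hi,(290,205,312,222))[0]; b=blobs(t,lo,hi,(300,186,324,205))[0]
print(a[0],b[0]); X=tri(s,a[0],t,b[0]); print("rib",X.round(4))
m=cv2.inRange(cv2.cvtColor(t["image"],cv2.COLOR_BGR2HSV),lo,hi)[186:205,300:324]
p=np.argwhere(m)[:,::-1]+[300,186]; W=np.array([onz(t,q,.17)[:2] for q in p]); v=np.linalg.svd(W-W.mean(0))[2][0]; print("rib yaw",np.degrees(np.arctan2(*v[::-1])),W.mean(0))
for nm,uv in (("hot",(281,204)),("cold",(343,215)),("purple",(275,253)),("pink",(351,249)),("small",(318,248)),("nut",(380,278)),("tin",(220,298)),("spoonL",(236,152)),("spoonR",(322,144))): print(nm,onz(t,uv,.02).round(3))
for z in (.177,.17):print(onz(t,b[0],z),onz(s,a[0],z))
```

```text
[301.4 215.8] [312.3 196.4]
rib [ 0.5957 -0.0482  0.1661]
rib yaw 144.65506838326172 [ 0.59465068 -0.04826235]
hot [0.609 0.037 0.02 ]
cold [ 0.577 -0.135  0.02 ]
purple [0.471 0.053 0.02 ]
pink [ 0.481 -0.156  0.02 ]
small [ 0.485 -0.065  0.02 ]
nut [ 0.401 -0.233  0.02 ]
tin [0.35  0.201 0.02 ]
spoonL [0.759 0.164 0.02 ]
spoonR [ 0.782 -0.079  0.02 ]
[ 0.5930188  -0.04809436  0.177     ] [ 0.5864181  -0.03464821  0.177     ]
[ 0.5946627  -0.04819554  0.17      ] [ 0.59258198 -0.04328975  0.17      ]
```

```bash
cat >> h.py <<'E'
from scipy.spatial.transform import Rotation as Ro
def Rdown(yaw):
    c,s=np.cos(np.radians(yaw)),np.sin(np.radians(yaw)); z=np.array([c,s,0]); y=np.array([0,0,-1.]); return np.column_stack([np.cross(y,z),y,z])
def rows(legs,p=None,R=None):
    """legs: (target xyz, yaw, n rows, opening); prints 7-number rows in tool axes (cm, deg)"""
    o=readout.get_obs(); p=np.array(o["eef_pos"]) if p is None else np.array(p); R=np.array(o["tool_rot"]) if R is None else R
    for q,yaw,n,g in legs:
        q=np.array(q); T=Rdown(yaw)
        for k in range(n,0,-1):
            d=np.round(R.T@(q-p)/k*100,2); w=np.round(np.degrees(Ro.from_matrix(R.T@T).as_rotvec())/k,1)
            print(*d,*w,g,sep=", "); p=p+R@d/100; R=R@Ro.from_rotvec(np.radians(w)).as_matrix()
        print("-- at",p.round(4))
E
python3 - <<'E'
from h import *
rows([((.2,-.46,.36),-69.5+20,2,1),((.50,-.12,.36),35,9,1),((.595,-.048,.26),54.65,4,1)])
E
```

```text
-1.31, -6.46, -1.19, 0.0, -10.0, -0.0, 1
-1.5, -6.46, -0.95, 0.1, -10.0, -0.0, 1
-- at [ 0.2  -0.46  0.36]
-4.99, 0.0, -0.71, -0.0, -9.4, 0.0, 1
-5.04, 0.0, 0.12, -0.0, -9.4, 0.0, 1
-4.95, 0.0, 0.94, -0.0, -9.4, 0.0, 1
-4.73, 0.0, 1.73, -0.0, -9.4, 0.0, 1
-4.38, 0.0, 2.48, -0.0, -9.4, 0.0, 1
-3.92, 0.0, 3.16, -0.0, -9.4, 0.0, 1
-3.35, 0.01, 3.76, -0.0, -9.4, 0.0, 1
-2.69, 0.0, 4.26, -0.0, -9.4, 0.0, 1
-1.96, 0.01, 4.65, -0.0, -9.3, 0.0, 1
-- at [ 0.5    -0.1199  0.36  ]
-0.11, 2.5, 2.98, -0.0, -4.9, 0.0, 1
0.14, 2.5, 2.97, -0.0, -4.9, 0.0, 1
0.39, 2.5, 2.95, -0.0, -4.9, 0.0, 1
0.65, 2.5, 2.91, -0.0, -5.0, 0.0, 1
-- at [ 0.595 -0.048  0.26 ]
```

Request:
move_arm:
  plan: [-1.3,-5.8,-1.2,0,-10,0,1,-1.5,-5.8,-0.95,0,-10,0,1,-5,0,-0.7,0,-9.4,0,1,-5,0,0.1,0,-9.4,0,1,-5,0,0.9,0,-9.4,0,1]

```text
time: 0.72
eef_pos: [0.3003, -0.3451, 0.3472]
tool_rot: [[-0.359, -0.0, 0.933], [-0.933, 0.0, -0.359], [-0.0, -1.0, -0.0]]
ft_force: [0.5, -0.2, -0.0]
gripper_width: 0.998
```

Request:
move_arm:
  plan: [-4.7,0,1.7,0,-9.4,0,1,-4.4,0,2.5,0,-9.4,0,1,-3.9,0,3.2,0,-9.4,0,1,-3.3,0,3.8,0,-9.4,0,1,-2.7,0,4.3,0,-9.4,0,1]

```text
time: 1.35
eef_pos: [0.4681, -0.1565, 0.3471]
tool_rot: [[0.439, -0.0, 0.899], [-0.899, 0.0, 0.439], [-0.0, -1.0, -0.0]]
ft_force: [0.3, -1.2, 0.9]
gripper_width: 1.001
```

Request:
move_arm:
  plan: [-2,0,4.6,0,-9.4,0,1,-0.1,2.2,3,0,-4.9,0,1,0.1,2.2,3,0,-4.9,0,1,0.4,2.2,2.9,0,-4.9,0,1,0.6,2.2,2.9,0,-5,0,1]

```text
time: 1.98
eef_pos: [0.5948, -0.0468, 0.2582]
tool_rot: [[0.819, -0.001, 0.574], [-0.574, 0.0, 0.819], [-0.001, -1.0, -0.0]]
ft_force: [-0.2, -0.8, 0.3]
gripper_width: 1.001
```

Run:
```python
from h import *
s=optics.grab_frame("side");t=optics.grab_frame("top")
o=readout.get_obs(); print(o["time"],np.round(o["joints"],3),np.round(o["eef_pos"],4),np.round(o["tool_rot"],3).tolist(),np.round(o["ft_force"],2))
cv2.imwrite("pics/c1.png",np.hstack([crop(s,(255,145,375,265),3.3),crop(t,(250,135,370,255),3.3)]))
rows([((.595,-.048,.165),54.65,4,1)])
```

```text
2.075 [-2.000e-01  4.220e-01  1.040e-01  1.258e+00  1.000e-03  4.110e-01] [ 0.5943 -0.0457  0.256 ] [[0.819, -0.004, 0.573], [-0.573, 0.001, 0.819], [-0.004, -1.0, -0.001]] [-0.81  0.03 -0.16]
0.06, 2.28, -0.04, 0.0, 0.1, -0.1, 1
0.05, 2.27, -0.03, 0.0, 0.1, -0.0, 1
0.05, 2.28, -0.04, 0.0, 0.1, -0.1, 1
0.05, 2.27, -0.03, 0.1, 0.1, -0.0, 1
-- at [ 0.595 -0.048  0.165]
```

Request:
move_arm:
  plan: [0.1,2.3,-0.05,0,0,0,1,0.1,2.2,-0.05,0,0,0,1,0,2,-0.05,0,0,0,1,0,0,0,0,0,0,1]

```text
time: 2.58
eef_pos: [0.5937, -0.0502, 0.1935]
tool_rot: [[0.816, -0.003, 0.577], [-0.577, 0.0, 0.816], [-0.002, -1.0, -0.001]]
ft_force: [0.0, -0.8, 0.7]
gripper_width: 1.003
```

Run:
```python
from h import *
s=optics.grab_frame("side");t=optics.grab_frame("top")
o=readout.get_obs(); print(o["time"],np.round(o["eef_pos"],4),np.round(o["tool_rot"],3).tolist(),np.round(o["ft_force"],2))
cv2.imwrite("pics/c1.png",np.hstack([crop(s,(255,145,355,245),4),crop(t,(260,145,360,245),4)]))
rows([((.595,-.048,.163),54.65,2,1)])
```

```text
2.675 [ 0.5951 -0.0502  0.1952] [[0.817, 0.001, 0.577], [-0.577, -0.0, 0.817], [0.001, -1.0, 0.0]] [-0.13 -0.46 -0.2 ]
-0.07, 1.61, 0.09, -0.0, 0.1, 0.0, 1
-0.07, 1.61, 0.09, -0.0, 0.0, 0.0, 1
-- at [ 0.595 -0.048  0.163]
```

View pics/c1.png

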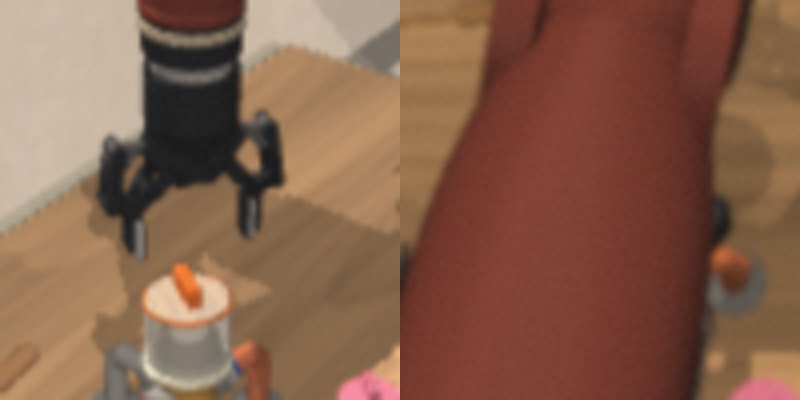

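The side crop shows the open fingers centred over the rib, along the right axis. The arm hides the valve in the top view. Next I descend and grip gently.

Request:
move_arm:
  plan: [-0.05,1.6,0.1,0,0,0,1,-0.05,1.6,0.1,0,0,0,1,0,0,0,0,0,0,1]
  squeeze: 25

```text
time: 3.05
eef_pos: [0.5942, -0.0473, 0.1605]
tool_rot: [[0.817, -0.003, 0.576], [-0.576, 0.001, 0.817], [-0.003, -1.0, -0.001]]
ft_force: [-0.2, 0.1, 1.1]
gripper_width: 0.997
```

Request:
move_arm:
  plan: [0,0,0,0,0,0,-1,0,0,0,0,0,0,-1,0,0,0,0,0,0,-1,0,0,0,0,0,0,-1,0,0,0,0,0,0,-1]
  squeeze: 25

```text
time: 3.68
eef_pos: [0.5955, -0.0477, 0.1624]
tool_rot: [[0.817, 0.0, 0.576], [-0.576, -0.0, 0.817], [0.0, -1.0, 0.0]]
ft_force: [0.0, -0.1, 0.4]
gripper_width: 0.132
```

Request:
move_arm:
  plan: [0,0,0,0,0,0,-1,0,0,0,0,0,0,-1]

```text
time: 3.92
eef_pos: [0.5955, -0.0476, 0.1624]
tool_rot: [[0.817, 0.0, 0.576], [-0.576, 0.0, 0.817], [0.0, -1.0, 0.0]]
ft_force: [0.1, 0.8, 1.2]
gripper_width: 0.133
```

Run:
```python
from h import *
Y=54.82
rows([((.5955,-.0476,.1924),Y,2,-1),((.5955,-.0476,.2524),Y,2,-1),((.585,.172,.2524),Y,6,-1),((.585,.172,.09),Y,4,-1),((.585,.172,.067),Y,2,-1)])
```

```text
-0.0, -1.5, 0.0, -0.0, -0.0, 0.0, -1
-0.0, -1.5, 0.0, -0.0, -0.0, 0.0, -1
-- at [ 0.5955 -0.0476  0.1924]
0.0, -3.0, 0.0, -0.0, -0.0, 0.0, -1
0.0, -3.0, 0.0, -0.0, -0.0, 0.0, -1
-- at [ 0.5955 -0.0476  0.2524]
-2.25, 0.0, 2.89, -0.0, -0.0, 0.0, -1
-2.25, 0.0, 2.89, -0.0, -0.0, 0.0, -1
-2.25, 0.0, 2.89, -0.0, -0.0, 0.0, -1
-2.25, 0.0, 2.89, -0.0, -0.0, 0.0, -1
-2.26, 0.0, 2.89, -0.0, -0.0, 0.0, -1
-2.25, 0.0, 2.89, -0.0, -0.0, 0.0, -1
-- at [0.585  0.1719 0.2524]
-0.0, 4.06, 0.0, -0.0, -0.0, 0.0, -1
-0.0, 4.06, 0.0, -0.0, -0.0, 0.0, -1
-0.0, 4.06, 0.0, -0.0, -0.0, 0.0, -1
-0.01, 4.06, 0.0, -0.0, -0.0, 0.0, -1
-- at [0.585 0.172 0.09 ]
0.0, 1.15, 0.0, -0.0, -0.0, 0.0, -1
0.0, 1.15, 0.0, -0.0, -0.0, 0.0, -1
-- at [0.585 0.172 0.067]
```

Request:
move_arm:
  plan: [0,-1.5,0,0,0,0,-1,0,-1.5,0,0,0,0,-1,0,-3,0,0,0,0,-1,0,-3,0,0,0,0,-1]

```text
time: 4.42
eef_pos: [0.5954, -0.0477, 0.2544]
tool_rot: [[0.817, 0.001, 0.576], [-0.576, -0.0, 0.817], [0.001, -1.0, 0.0]]
ft_force: [0.2, 0.2, -0.8]
gripper_width: 0.129
```

Request:
move_arm:
  plan: [-2.2,0,2.9,0,0,0,-1,-2.2,0,2.9,0,0,0,-1,-2.3,0,2.9,0,0,0,-1,-2.3,0,2.9,0,0,0,-1,-2.3,0,2.9,0,0,0,-1]

```text
time: 5.05
eef_pos: [0.5867, 0.1371, 0.2536]
tool_rot: [[0.817, 0.001, 0.577], [-0.577, 0.0, 0.817], [0.001, -1.0, 0.001]]
ft_force: [0.2, -0.1, -1.1]
gripper_width: 0.129
```

Request:
move_arm:
  plan: [-2.2,0,2.9,0,0,0,-1,0,4,0,0,0,0,-1,0,4,0,0,0,0,-1,0,4,0,0,0,0,-1,0,4,0,0,0,0,-1]

```text
time: 5.68
eef_pos: [0.586, 0.1725, 0.0924]
tool_rot: [[0.817, 0.002, 0.576], [-0.576, 0.0, 0.817], [0.001, -1.0, 0.001]]
ft_force: [0.2, -0.2, -0.2]
gripper_width: 0.132
```

Request:
move_arm:
  plan: [0,1,0,0,0,0,-1,0,0,0,0,0,0,-1]

```text
time: 5.92
eef_pos: [0.5858, 0.1724, 0.0832]
tool_rot: [[0.817, 0.0, 0.576], [-0.576, 0.0, 0.817], [0.0, -1.0, 0.0]]
ft_force: [0.0, -0.6, 0.2]
gripper_width: 0.134
```

Run:
```python
from h import *
s=optics.grab_frame("side");t=optics.grab_frame("top")
o=readout.get_obs(); print(o["time"],np.round(o["joints"],3),np.round(o["eef_pos"],4),np.round(o["tool_rot"],3).tolist(),np.round(o["ft_force"],2))
cv2.imwrite("pics/c2.png",np.hstack([crop(s,(225,180,325,280),4),crop(t,(260,145,360,245),4)]))
np.savez("t2.npz",**t);np.savez("s2.npz",**s)
```

```text
6.025 [ 0.167  0.562 -0.134  0.871 -0.     0.781] [0.5867 0.1725 0.0843] [[0.817, 0.003, 0.576], [-0.576, 0.0, 0.817], [0.002, -1.0, 0.002]] [-0.08 -0.07 -0.32]
```

View pics/c2.png

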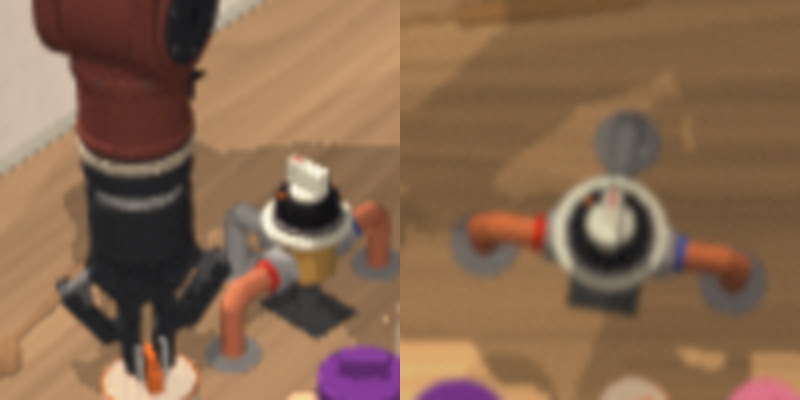

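The cap is in hand at lower left in the side crop. The valve is now bare in the top view, with the knob bar near (412,215) of 800, a red end, and an orange pointer at the upper left. Next I set the cap down.

Request:
move_arm:
  plan: [0,1.4,0,0,0,0,-1,0,0.35,0,0,0,0,-1,0,0,0,0,0,0,-1,0,0,0,0,0,0,-1]

```text
time: 6.52
eef_pos: [0.5853, 0.1723, 0.0648]
tool_rot: [[0.817, -0.0, 0.576], [-0.576, -0.0, 0.817], [-0.0, -1.0, -0.0]]
ft_force: [-0.5, -0.6, 0.4]
gripper_width: 0.13
```

Run:
```python
from h import *
t=dict(np.load("t2.npz")); s=dict(np.load("s2.npz"))
hsv=cv2.cvtColor(t["image"],cv2.COLOR_BGR2HSV)
# knob: bright low-sat blob inside radius 9px of valve ; flange outer contour
c0=proj(t,[.595,-.048,.098])[0]; k0=proj(t,[.595,-.048,.15])[0]; print("exp",c0,k0)
yy,xx=np.mgrid[:480,:640]; L=(hsv[...,1]<70)&(hsv[...,2]>130)
b=np.uint8(L&(np.hypot(xx-c0[0],yy-c0[1])<22))*255
cs,_=cv2.findContours(b,cv2.RETR_EXTERNAL,cv2.CHAIN_APPROX_NONE); c=max(cs,key=cv2.contourArea); e=cv2.minEnclosingCircle(c); print("flange",e,onz(t,e[0],.098))
sv=hsv[183:215,298:328]; 
print("red",blobs(t,(0,110,110),(6,255,255),(300,180,325,212),2)); print("orange",blobs(t,(7,150,120),(20,255,255),(300,180,325,212),2))
print("redS",blobs(s,(0,110,110),(6,255,255),(290,210,312,240),2)); print("orangeS",blobs(s,(7,120,100),(20,255,255),(285,210,312,240),2))
k=np.uint8(L&(np.hypot(xx-k0[0],yy-k0[1])<11))*255
n,l,st,cc=cv2.connectedComponentsWithStats(k); print(st[1:],cc[1:])
cv2.imwrite("pics/c3.png",np.hstack([crop(t,(293,180,333,220),10),crop(s,(280,205,320,245),10)]))
```

```text
exp [311.87940852 202.50385406] [312.12349712 198.05933898]
flange ((312.0, 202.5), 15.66055965423584) [ 0.59500901 -0.04831944  0.098     ]
red []
orange []
redS []
orangeS [(array([294.8, 228.4]), [294, 228, 3, 2, 5], ((295.0, 228.5), (1.0, 2.0), 90.0))]
[[302 189  22  17 180]] [[311.92222222 196.58333333]]
```

View pics/c3.png

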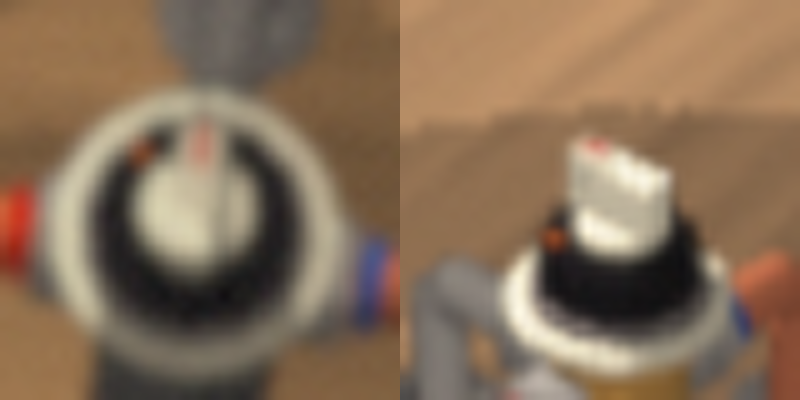

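The crop confirms the flange centre, and shows the knob's red end at top px (313.3,194.5) and side px (299.5,219.7). The ring pointer is at top px (307.5,195.3).

Request:
move_arm:
  plan: [0,0.1,0,0,0,0,-1,0,0,0,0,0,0,0,0,0,0,0,0,0,1,0,0,0,0,0,0,1,0,0,0,0,0,0,1]

```text
time: 7.15
eef_pos: [0.5853, 0.1723, 0.0638]
tool_rot: [[0.817, -0.0, 0.576], [-0.576, -0.0, 0.817], [-0.0, -1.0, -0.0]]
ft_force: [-0.7, -0.4, -0.2]
gripper_width: 0.961
```

Run:
```python
from h import *
t=dict(np.load("t2.npz")); s=dict(np.load("s2.npz"))
a=np.array([.595,-.0483])
off=-.5
for nm,p in (("red tri",tri(t,(313.3+off,194.5+off),s,(299.5+off,219.7+off))),("red z",onz(t,(313.3+off,194.5+off),.15)),("redS z",onz(s,(299.5+off,219.7+off),.15)),("ptr",onz(t,(307.5+off,195.3+off),.12)),("ptrS",onz(s,(295.5+off,228.8+off),.12)),("barend far",onz(s,(345.5-40+off,222.8+off),.15))):
    d=p[:2]-a; print(nm,p.round(4),np.hypot(*d).round(4),np.degrees(np.arctan2(d[1],d[0])).round(1))
# dark edge of bar: grey ray bar side line
for uv in ((314.3,191.5),(315.8,204)): print(onz(t,np.array(uv)+off,.15).round(4))
o=readout.get_obs(); print(o["time"],np.round(o["eef_pos"],4),o["gripper_width"])
```

```text
red tri [ 0.6064 -0.0497  0.1478] 0.0115 -7.1
red z [ 0.6057 -0.0498  0.15  ] 0.0108 -8.1
redS z [ 0.6049 -0.047   0.15  ] 0.01 7.7
ptr [ 0.6108 -0.0351  0.12  ] 0.0206 40.0
ptrS [ 0.6104 -0.0319  0.12  ] 0.0225 46.7
barend far [ 0.5785 -0.0435  0.15  ] 0.0172 164.0
[ 0.6136 -0.0524  0.15  ]
[ 0.5807 -0.056   0.15  ]
7.15 [0.5853 0.1723 0.0638] 0.9605267161905487
```

Run:
```python
from h import *
rows([((.585,.172,.16),54.8,2,1),((.585,.172,.25),54.8,2,1),((.595,-.048,.25),82,5,1),((.595,-.048,.17),82,3,1)])
```

```text
-0.0, -4.81, -0.02, 0.0, -0.0, -0.0, 1
-0.01, -4.81, -0.02, 0.0, -0.0, -0.0, 1
-- at [0.585 0.172 0.16 ]
0.0, -4.5, -0.0, 0.0, -0.0, -0.0, 1
0.0, -4.5, -0.01, 0.0, -0.0, -0.0, 1
-- at [0.585 0.172 0.25 ]
2.7, -0.0, -3.48, 0.0, -5.4, -0.0, 1
2.36, -0.0, -3.72, 0.0, -5.5, -0.0, 1
1.99, -0.0, -3.93, 0.0, -5.4, -0.0, 1
1.62, -0.0, -4.09, 0.0, -5.5, -0.0, 1
1.21, -0.0, -4.23, 0.0, -5.4, -0.0, 1
-- at [ 0.595  -0.0479  0.25  ]
0.0, 2.67, -0.0, 0.0, -0.0, -0.0, 1
0.0, 2.66, -0.0, 0.0, -0.0, -0.0, 1
0.0, 2.67, -0.0, 0.0, -0.0, -0.0, 1
-- at [ 0.595 -0.048  0.17 ]
```

Request:
move_arm:
  plan: [0,0,0,0,0,0,1,0,-3.6,0,0,0,0,1,0,-5,0,0,0,0,1,0,-5,0,0,0,0,1,0,-5,0,0,0,0,1]

```text
time: 7.78
eef_pos: [0.5851, 0.1723, 0.2516]
tool_rot: [[0.817, 0.0, 0.576], [-0.576, 0.0, 0.817], [0.0, -1.0, 0.0]]
ft_force: [1.3, 0.2, -0.2]
gripper_width: 0.999
```

Request:
move_arm:
  plan: [2.7,0,-3.5,0,-5.4,0,1,2.4,0,-3.7,0,-5.5,0,1,2,0,-3.9,0,-5.4,0,1,1.6,0,-4.1,0,-5.5,0,1,1.2,0,-4.2,0,-5.4,0,1]

```text
time: 8.4
eef_pos: [0.5956, -0.0487, 0.2499]
tool_rot: [[0.991, 0.0, 0.136], [-0.136, -0.0, 0.991], [0.0, -1.0, -0.0]]
ft_force: [0.7, -0.4, -0.2]
gripper_width: 0.998
```

Request:
move_arm:
  plan: [0,0,0,0,0,0,1,0,3.5,0,0,0,0,1,0,3,0,0,0,0,1,0,0,0,0,0,0,1]

```text
time: 8.9
eef_pos: [0.594, -0.0462, 0.1829]
tool_rot: [[0.99, -0.004, 0.139], [-0.139, 0.001, 0.99], [-0.004, -1.0, 0.0]]
ft_force: [-0.5, -0.5, -1.1]
gripper_width: 0.996
```

Run:
```python
from h import *
s=optics.grab_frame("side");t=optics.grab_frame("top")
o=readout.get_obs(); print(o["time"],np.round(o["joints"],3),np.round(o["eef_pos"],4),np.round(o["tool_rot"],3).tolist(),np.round(o["ft_force"],2),np.round(o["wrist_torque"],3))
cv2.imwrite("pics/c4.png",np.hstack([crop(s,(225,165,325,265),4),crop(t,(220,145,320,245),4)]))
np.savez("t3.npz",**t);np.savez("s3.npz",**s)
rows([((.595,-.048,.132),82,3,1)])
```

```text
9.0 [-0.201  0.455 -0.029  1.086  0.    -0.061] [ 0.596  -0.0467  0.1857] [[0.99, 0.001, 0.139], [-0.139, 0.0, 0.99], [0.001, -1.0, 0.0]] [ 0.78  0.1  -0.05] [ 0.007 -0.055 -0.007]
-0.03, 1.79, -0.05, -0.0, 0.0, 0.0, 1
-0.03, 1.79, -0.04, -0.0, 0.0, 0.0, 1
-0.02, 1.79, -0.05, -0.0, 0.0, 0.0, 1
-- at [ 0.595 -0.048  0.132]
```

View pics/c4.png

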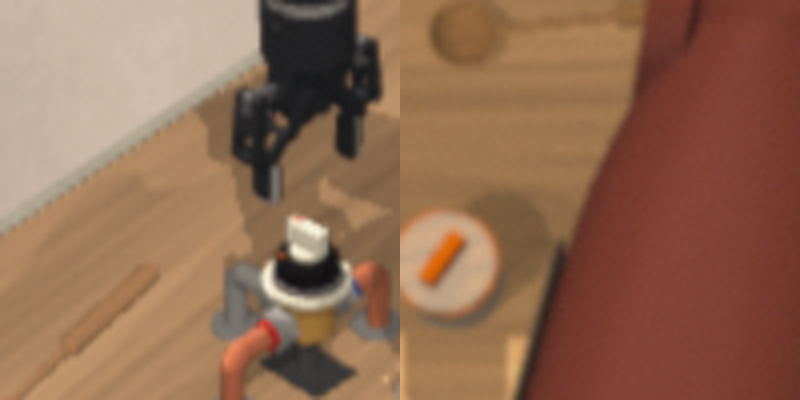

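The cap stands rim down on the plywood, rib at about top px (230,209). The open fingers are centred over the knob and aligned with its bar. Next I descend and grip.

Request:
move_arm:
  plan: [-0.05,1.8,-0.05,0,0,0,1,0,1.8,-0.05,0,0,0,1,0,1.75,0,0,0,0,1,0,0,0,0,0,0,1,0,0,0,0,0,0,1]
  squeeze: 60

```text
time: 9.62
eef_pos: [0.596, -0.0482, 0.1329]
tool_rot: [[0.99, 0.002, 0.139], [-0.139, -0.0, 0.99], [0.002, -1.0, -0.0]]
ft_force: [0.1, 0.8, -0.5]
gripper_width: 1.003
```

Request:
move_arm:
  plan: [0,0,0,0,0,0,-1,0,0,0,0,0,0,-1,0,0,0,0,0,0,-1,0,0,0,0,0,0,-1,0,0,0,0,0,0,-1]
  squeeze: 60

```text
time: 10.25
eef_pos: [0.5953, -0.0468, 0.1317]
tool_rot: [[0.99, 0.001, 0.138], [-0.138, 0.003, 0.99], [0.0, -1.0, 0.003]]
ft_force: [-0.1, 6.9, 3.7]
gripper_width: 0.124
```

```bash
cat > rd.py <<'E'
from h import *
o=readout.get_obs(); R=np.array(o["tool_rot"])
print("t%.2f"%o["time"],"p",np.round(o["eef_pos"],4),"yaw %.2f"%np.degrees(np.arctan2(R[1,2],R[0,2])),"Mz %.3f tau6 %.3f"%(o["wrist_torque"][2],o["tau"][5]),"M",np.round(o["wrist_torque"][:2],2),"F",np.round(o["ft_force"],1),"w %.3f"%o["gripper_width"])
E
python3 rd.py
```

```text
t10.25 p [ 0.5953 -0.0468  0.1317] yaw 82.06 Mz 0.125 tau6 0.103 M [1.29 0.  ] F [-0.1  6.9  3.7] w 0.124
```

Request:
move_arm:
  plan: [0,0,0.13,0,0,0,-1,0,0,0,0,0,0,-1]

```text
time: 10.5
eef_pos: [0.5953, -0.0467, 0.1317]
tool_rot: [[0.99, 0.0, 0.139], [-0.139, 0.0, 0.99], [0.0, -1.0, 0.0]]
ft_force: [-1.3, 1.9, 5.3]
gripper_width: 0.124
```

```bash
python3 rd.py
```

```text
t10.50 p [ 0.5953 -0.0467  0.1317] yaw 82.02 Mz 0.213 tau6 0.168 M [0.36 0.29] F [-1.3  1.9  5.3] w 0.124
```

Request:
move_arm:
  plan: [0,0,0,0,1,0,-1,0,0,0,0,1,0,-1,0,0,0,0,1,0,-1]

```text
time: 10.88
eef_pos: [0.5953, -0.0468, 0.1317]
tool_rot: [[0.982, 0.0, 0.191], [-0.191, 0.0, 0.982], [0.0, -1.0, 0.0]]
ft_force: [-0.8, 2.1, 5.6]
gripper_width: 0.125
```

```bash
python3 rd.py
```

```text
t10.88 p [ 0.5953 -0.0468  0.1317] yaw 78.99 Mz 0.267 tau6 0.021 M [0.39 0.35] F [-0.8  2.1  5.6] w 0.125
```

Request:
move_arm:
  plan: [0,0,0,0,1,0,-1,0,0,0,0,1,0,-1,0,0,0,0,1,0,-1]

```text
time: 11.25
eef_pos: [0.5952, -0.0467, 0.1317]
tool_rot: [[0.97, 0.0, 0.242], [-0.242, 0.0, 0.97], [0.0, -1.0, 0.0]]
ft_force: [-0.5, 2.4, 7.0]
gripper_width: 0.126
```

```bash
python3 rd.py
```

```text
t11.25 p [ 0.5952 -0.0467  0.1317] yaw 75.99 Mz 0.288 tau6 0.021 M [0.41 0.36] F [-0.5  2.4  7. ] w 0.126
```

Request:
move_arm:
  plan: [0,0,0,0,1,0,-1,0,0,0,0,1,0,-1,0,0,0,0,1,0,-1]

```text
time: 11.62
eef_pos: [0.5953, -0.0467, 0.1317]
tool_rot: [[0.956, 0.0, 0.293], [-0.293, 0.0, 0.956], [0.0, -1.0, 0.0]]
ft_force: [-0.9, 2.0, 5.9]
gripper_width: 0.124
```

```bash
python3 rd.py
```

```text
t11.62 p [ 0.5953 -0.0467  0.1317] yaw 72.99 Mz 0.218 tau6 0.021 M [0.42 0.36] F [-0.9  2.   5.9] w 0.124
```

Request:
move_arm:
  plan: [0,0,0,0,1,0,-1,0,0,0,0,1,0,-1]

```text
time: 11.88
eef_pos: [0.5953, -0.0467, 0.1317]
tool_rot: [[0.945, 0.0, 0.326], [-0.326, 0.0, 0.945], [0.0, -1.0, 0.0]]
ft_force: [-0.8, 1.8, 5.8]
gripper_width: 0.119
```

```bash
python3 rd.py
```

```text
t11.88 p [ 0.5953 -0.0467  0.1317] yaw 70.98 Mz 0.220 tau6 0.021 M [0.43 0.33] F [-0.8  1.8  5.8] w 0.119
```

Request:
move_arm:
  plan: [0,0,0,0,1,0,-1,0,0,0,0,1,0,-1]

```text
time: 12.12
eef_pos: [0.5952, -0.0467, 0.1317]
tool_rot: [[0.934, 0.0, 0.359], [-0.359, 0.0, 0.934], [0.0, -1.0, 0.0]]
ft_force: [-1.1, 2.2, 5.1]
gripper_width: 0.127
```

```bash
python3 rd.py
```

```text
t12.12 p [ 0.5952 -0.0467  0.1317] yaw 68.99 Mz 0.309 tau6 0.021 M [0.39 0.33] F [-1.1  2.2  5.1] w 0.127
```

Request:
move_arm:
  plan: [0,0,0,0,1,0,-1,0,0,0,0,1,0,-1]

```text
time: 12.38
eef_pos: [0.5952, -0.0467, 0.1317]
tool_rot: [[0.92, 0.0, 0.391], [-0.391, 0.0, 0.92], [0.0, -1.0, 0.0]]
ft_force: [-1.3, 2.4, 5.3]
gripper_width: 0.124
```

```bash
python3 rd.py
```

```text
t12.38 p [ 0.5952 -0.0467  0.1317] yaw 66.98 Mz 0.234 tau6 0.021 M [0.37 0.36] F [-1.3  2.4  5.3] w 0.124
```

Request:
move_arm:
  plan: [0,0,0,0,1,0,-1,0,0,0,0,1,0,-1]

```text
time: 12.62
eef_pos: [0.5952, -0.0467, 0.1317]
tool_rot: [[0.906, 0.0, 0.423], [-0.423, 0.0, 0.906], [0.0, -1.0, 0.0]]
ft_force: [-1.9, 2.4, 5.5]
gripper_width: 0.125
```

```bash
python3 rd.py
```

```text
t12.62 p [ 0.5952 -0.0467  0.1317] yaw 64.99 Mz 0.229 tau6 0.021 M [0.38 0.36] F [-1.9  2.4  5.5] w 0.125
```

Request:
move_arm:
  plan: [0,0,0,0,1,0,-1,0,0,0,0,1,0,-1]

```text
time: 12.88
eef_pos: [0.5952, -0.0467, 0.1316]
tool_rot: [[0.891, 0.0, 0.454], [-0.454, 0.0, 0.891], [0.0, -1.0, 0.0]]
ft_force: [-1.2, 3.9, 5.3]
gripper_width: 0.123
```

```bash
python3 rd.py
```

```text
t12.88 p [ 0.5952 -0.0467  0.1316] yaw 62.99 Mz 0.238 tau6 0.021 M [0.36 0.37] F [-1.2  3.9  5.3] w 0.123
```

Request:
move_arm:
  plan: [0,0,0,0,1,0,-1,0,0,0,0,1,0,-1]

```text
time: 13.12
eef_pos: [0.5952, -0.0467, 0.1316]
tool_rot: [[0.874, 0.0, 0.485], [-0.485, 0.0, 0.874], [0.0, -1.0, 0.0]]
ft_force: [-1.7, 2.5, 6.1]
gripper_width: 0.129
```

```bash
python3 rd.py
```

```text
t13.12 p [ 0.5952 -0.0467  0.1316] yaw 60.99 Mz 0.282 tau6 0.021 M [0.41 0.39] F [-1.7  2.5  6.1] w 0.129
```

Request:
move_arm:
  plan: [0,0,0,0,1,0,-1,0,0,0,0,1,0,-1]

```text
time: 13.38
eef_pos: [0.5952, -0.0467, 0.1317]
tool_rot: [[0.857, 0.0, 0.515], [-0.515, 0.0, 0.857], [0.0, -1.0, 0.0]]
ft_force: [-1.4, 1.9, 4.8]
gripper_width: 0.128
```

```bash
python3 rd.py
```

```text
t13.38 p [ 0.5952 -0.0467  0.1317] yaw 58.98 Mz 0.263 tau6 0.021 M [0.37 0.41] F [-1.4  1.9  4.8] w 0.128
```

Request:
move_arm:
  plan: [0,0,0,0,1,0,-1]

```text
time: 13.5
eef_pos: [0.5952, -0.0467, 0.1316]
tool_rot: [[0.848, 0.0, 0.53], [-0.53, 0.0, 0.848], [0.0, -1.0, 0.0]]
ft_force: [-2.3, 2.0, 5.4]
gripper_width: 0.122
```

```bash
python3 rd.py
```

```text
t13.50 p [ 0.5952 -0.0467  0.1316] yaw 57.99 Mz 0.266 tau6 0.021 M [0.4 0.4] F [-2.3  2.   5.4] w 0.122
```

Request:
move_arm:
  plan: [0,0,0,0,1,0,-1]

```text
time: 13.62
eef_pos: [0.5952, -0.0467, 0.1317]
tool_rot: [[0.839, 0.0, 0.545], [-0.545, 0.0, 0.839], [0.0, -1.0, 0.0]]
ft_force: [-1.8, 2.2, 5.2]
gripper_width: 0.126
```

```bash
python3 rd.py
```

```text
t13.62 p [ 0.5952 -0.0467  0.1317] yaw 56.99 Mz 0.247 tau6 0.021 M [0.38 0.38] F [-1.8  2.2  5.2] w 0.126
```

Request:
move_arm:
  plan: [0,0,0,0,1,0,-1]

```text
time: 13.75
eef_pos: [0.5952, -0.0467, 0.1317]
tool_rot: [[0.829, 0.0, 0.559], [-0.559, 0.0, 0.829], [0.0, -1.0, 0.0]]
ft_force: [-1.9, 2.8, 5.4]
gripper_width: 0.127
```

```bash
python3 rd.py
```

```text
t13.75 p [ 0.5952 -0.0467  0.1317] yaw 55.99 Mz 0.242 tau6 0.021 M [0.39 0.4 ] F [-1.9  2.8  5.4] w 0.127
```

Request:
move_arm:
  plan: [0,0,0,0,1,0,-1]

```text
time: 13.88
eef_pos: [0.5952, -0.0467, 0.1316]
tool_rot: [[0.819, 0.0, 0.574], [-0.574, 0.0, 0.819], [0.0, -1.0, 0.0]]
ft_force: [-1.5, 2.1, 6.1]
gripper_width: 0.127
```

```bash
python3 rd.py
```

```text
t13.88 p [ 0.5952 -0.0467  0.1316] yaw 54.99 Mz 0.292 tau6 0.021 M [0.4  0.41] F [-1.5  2.1  6.1] w 0.127
```

Request:
move_arm:
  plan: [0,0,0,0,1,0,-1]

```text
time: 14.0
eef_pos: [0.5952, -0.0467, 0.1317]
tool_rot: [[0.809, 0.0, 0.588], [-0.588, 0.0, 0.809], [0.0, -1.0, 0.0]]
ft_force: [-1.7, 1.9, 6.1]
gripper_width: 0.125
```

```bash
python3 rd.py
```

```text
t14.00 p [ 0.5952 -0.0467  0.1317] yaw 53.99 Mz 0.239 tau6 0.021 M [0.42 0.33] F [-1.7  1.9  6.1] w 0.125
```

Request:
move_arm:
  plan: [0,0,0,0,1,0,-1]

```text
time: 14.12
eef_pos: [0.5952, -0.0468, 0.1316]
tool_rot: [[0.798, 0.0, 0.602], [-0.602, 0.0, 0.798], [0.0, -1.0, 0.0]]
ft_force: [-1.6, 2.5, 5.1]
gripper_width: 0.129
```

```bash
python3 rd.py
```

```text
t14.12 p [ 0.5952 -0.0468  0.1316] yaw 52.98 Mz 0.241 tau6 0.021 M [0.41 0.38] F [-1.6  2.5  5.1] w 0.129
```

Request:
move_arm:
  plan: [0,0,0,0,1,0,-1,0,0,0,0,1,0,-1]

```text
time: 14.38
eef_pos: [0.5952, -0.0467, 0.1316]
tool_rot: [[0.777, 0.0, 0.629], [-0.629, 0.0, 0.777], [0.0, -1.0, 0.0]]
ft_force: [-1.9, 2.9, 5.5]
gripper_width: 0.124
```

```bash
python3 rd.py
```

```text
t14.38 p [ 0.5952 -0.0467  0.1316] yaw 50.99 Mz 0.241 tau6 0.021 M [0.42 0.41] F [-1.9  2.9  5.5] w 0.124
```

Request:
move_arm:
  plan: [0,0,0,0,1,0,-1,0,0,0,0,1,0,-1]

```text
time: 14.62
eef_pos: [0.5952, -0.0467, 0.1317]
tool_rot: [[0.755, 0.0, 0.656], [-0.656, 0.0, 0.755], [-0.0, -1.0, 0.0]]
ft_force: [-2.3, 2.6, 6.8]
gripper_width: 0.121
```

```bash
python3 rd.py
```

```text
t14.62 p [ 0.5952 -0.0467  0.1317] yaw 48.99 Mz 0.247 tau6 0.021 M [0.42 0.35] F [-2.3  2.6  6.8] w 0.121
```

Request:
move_arm:
  plan: [0,0,0,0,1,0,-1,0,0,0,0,1,0,-1]

```text
time: 14.88
eef_pos: [0.5952, -0.0467, 0.1316]
tool_rot: [[0.731, 0.0, 0.682], [-0.682, 0.0, 0.731], [-0.0, -1.0, 0.0]]
ft_force: [-1.1, 2.5, 5.9]
gripper_width: 0.123
```

```bash
python3 rd.py
```

```text
t14.88 p [ 0.5952 -0.0467  0.1316] yaw 46.99 Mz 0.240 tau6 0.021 M [0.44 0.38] F [-1.1  2.5  5.9] w 0.123
```

Request:
move_arm:
  plan: [0,0,0,0,1,0,-1]

```text
time: 15.0
eef_pos: [0.5952, -0.0468, 0.1317]
tool_rot: [[0.719, 0.0, 0.695], [-0.695, 0.0, 0.719], [0.0, -1.0, 0.0]]
ft_force: [-2.1, 1.7, 6.7]
gripper_width: 0.126
```

```bash
python3 rd.py
```

```text
t15.00 p [ 0.5952 -0.0468  0.1317] yaw 45.98 Mz 0.244 tau6 0.021 M [0.43 0.43] F [-2.1  1.7  6.7] w 0.126
```

Request:
move_arm:
  plan: [0,0,0,0,1,0,-1,0,0,0,0,1,0,-1]

```text
time: 15.25
eef_pos: [0.5952, -0.0467, 0.1317]
tool_rot: [[0.695, 0.0, 0.719], [-0.719, 0.0, 0.695], [0.0, -1.0, 0.0]]
ft_force: [-1.9, 1.4, 5.5]
gripper_width: 0.127
```

```bash
python3 rd.py
```

```text
t15.25 p [ 0.5952 -0.0467  0.1317] yaw 43.99 Mz 0.244 tau6 0.031 M [0.39 0.41] F [-1.9  1.4  5.5] w 0.127
```

Request:
move_arm:
  plan: [0,0,0,0,1,0,-1,0,0,0,0,1,0,-1]

```text
time: 15.5
eef_pos: [0.5952, -0.0467, 0.1317]
tool_rot: [[0.669, 0.0, 0.743], [-0.743, 0.0, 0.669], [-0.0, -1.0, 0.0]]
ft_force: [-1.3, 2.4, 6.0]
gripper_width: 0.127
```

```bash
python3 rd.py
```

```text
t15.50 p [ 0.5952 -0.0467  0.1317] yaw 41.99 Mz 0.266 tau6 0.052 M [0.46 0.46] F [-1.3  2.4  6. ] w 0.127
```

Request:
move_arm:
  plan: [0,0,0,0,1,0,-1,0,0,0,0,1,0,-1]

```text
time: 15.75
eef_pos: [0.5952, -0.0467, 0.1316]
tool_rot: [[0.643, 0.0, 0.766], [-0.766, 0.0, 0.643], [-0.0, -1.0, 0.0]]
ft_force: [-2.6, 1.4, 4.9]
gripper_width: 0.122
```

```bash
python3 rd.py
```

```text
t15.75 p [ 0.5952 -0.0467  0.1316] yaw 39.99 Mz 0.249 tau6 0.075 M [0.42 0.43] F [-2.6  1.4  4.9] w 0.122
```

Request:
move_arm:
  plan: [0,0,0,0,1,0,-1]

```text
time: 15.88
eef_pos: [0.5952, -0.0468, 0.1317]
tool_rot: [[0.629, 0.0, 0.777], [-0.777, 0.0, 0.629], [-0.0, -1.0, 0.0]]
ft_force: [-2.1, 1.9, 6.9]
gripper_width: 0.122
```

```bash
python3 rd.py
```

```text
t15.88 p [ 0.5952 -0.0468  0.1317] yaw 38.99 Mz 0.359 tau6 0.088 M [0.41 0.4 ] F [-2.1  1.9  6.9] w 0.122
```

```bash
cat > av.py <<'E'
from h import *
m=[];t6=[]
for i in range(14):
    optics.grab_frame("side"); o=readout.get_obs(); m.append(o["wrist_torque"][2]); t6.append(o["tau"][5])
print(np.round(m,3),"mean %.3f se %.3f"%(np.mean(m),np.std(m)/14**.5),np.round(t6,3),np.round(o["joints"],3))
E
python3 av.py
```

```text
[0.27  0.235 0.209 0.192 0.183 0.228 0.249 0.214 0.191 0.262 0.194 0.203
 0.214 0.231] mean 0.220 se 0.007 [0.175 0.411 0.279 0.231 0.219 0.217 0.217 0.217 0.217 0.217 0.217 0.217
 0.217 0.217] [-0.201  0.495 -0.114  0.962  0.     0.689]
```

Request:
move_arm:
  plan: [0,0,0,0,1,0,-1]

```text
time: 16.7
eef_pos: [0.5952, -0.0467, 0.1316]
tool_rot: [[0.616, 0.0, 0.788], [-0.788, 0.0, 0.616], [-0.0, -1.0, 0.0]]
ft_force: [-2.4, 2.2, 6.2]
gripper_width: 0.126
```

```bash
python3 rd.py; python3 av.py
```

```text
t16.70 p [ 0.5952 -0.0467  0.1316] yaw 38.00 Mz 0.340 tau6 -0.010 M [0.39 0.39] F [-2.4  2.2  6.2] w 0.126
[0.335 0.288 0.306 0.297 0.223 0.208 0.29  0.258 0.258 0.207 0.264 0.166
 0.212 0.247] mean 0.254 se 0.012 [0.157 0.419 0.293 0.246 0.235 0.233 0.232 0.232 0.232 0.232 0.232 0.232
 0.232 0.232] [-0.201  0.495 -0.114  0.962  0.     0.706]
```

Request:
move_arm:
  plan: [0,0,0,0,0.6,0,-1]

```text
time: 17.52
eef_pos: [0.5952, -0.0467, 0.1317]
tool_rot: [[0.608, 0.0, 0.794], [-0.794, 0.0, 0.608], [-0.0, -1.0, 0.0]]
ft_force: [-1.8, 2.0, 5.7]
gripper_width: 0.122
```

```bash
python3 rd.py
```

```text
t17.52 p [ 0.5952 -0.0467  0.1317] yaw 37.41 Mz 0.369 tau6 0.135 M [0.46 0.38] F [-1.8  2.   5.7] w 0.122
```

Request:
move_arm:
  plan: [0,0,0,0,0.6,0,-1]

```text
time: 17.65
eef_pos: [0.5952, -0.0467, 0.1317]
tool_rot: [[0.599, 0.0, 0.801], [-0.801, 0.0, 0.599], [-0.0, -1.0, 0.0]]
ft_force: [-1.0, 2.1, 5.7]
gripper_width: 0.122
```

```bash
python3 rd.py
```

```text
t17.65 p [ 0.5952 -0.0467  0.1317] yaw 36.81 Mz 0.326 tau6 0.204 M [0.41 0.37] F [-1.   2.1  5.7] w 0.122
```

Request:
move_arm:
  plan: [0,0,0,0,0.6,0,-1]

```text
time: 17.77
eef_pos: [0.5952, -0.0467, 0.1317]
tool_rot: [[0.591, 0.0, 0.807], [-0.807, 0.0, 0.591], [-0.0, -1.0, 0.0]]
ft_force: [-1.6, 2.8, 5.1]
gripper_width: 0.124
```

```bash
python3 rd.py;python3 av.py
```

```text
t17.77 p [ 0.5952 -0.0467  0.1317] yaw 36.21 Mz 0.351 tau6 0.213 M [0.43 0.37] F [-1.6  2.8  5.1] w 0.124
[0.381 0.284 0.224 0.284 0.285 0.253 0.293 0.275 0.326 0.237 0.242 0.309
 0.279 0.277] mean 0.282 se 0.010 [0.263 0.398 0.319 0.29  0.284 0.282 0.282 0.282 0.282 0.282 0.282 0.282
 0.282 0.282] [-0.201  0.495 -0.114  0.962  0.     0.738]
```

Request:
move_arm:
  plan: [0,0,0,0,0.6,0,-1]

```text
time: 18.6
eef_pos: [0.5952, -0.0467, 0.1316]
tool_rot: [[0.582, 0.0, 0.813], [-0.813, 0.0, 0.582], [-0.0, -1.0, 0.0]]
ft_force: [-2.7, 2.1, 5.9]
gripper_width: 0.122
```

```bash
python3 rd.py
```

```text
t18.60 p [ 0.5952 -0.0467  0.1316] yaw 35.62 Mz 0.323 tau6 0.156 M [0.4  0.42] F [-2.7  2.1  5.9] w 0.122
```

Request:
move_arm:
  plan: [0,0,0,0,0.6,0,-1]

```text
time: 18.73
eef_pos: [0.5952, -0.0467, 0.1317]
tool_rot: [[0.574, 0.0, 0.819], [-0.819, 0.0, 0.574], [-0.0, -1.0, 0.0]]
ft_force: [-1.8, 2.5, 5.2]
gripper_width: 0.126
```

```bash
python3 rd.py;python3 av.py
```

```text
t18.73 p [ 0.5952 -0.0467  0.1317] yaw 35.01 Mz 0.343 tau6 0.226 M [0.41 0.33] F [-1.8  2.5  5.2] w 0.126
[0.327 0.296 0.264 0.285 0.271 0.297 0.277 0.297 0.273 0.316 0.314 0.322
 0.245 0.297] mean 0.292 se 0.006 [0.277 0.413 0.334 0.306 0.299 0.298 0.297 0.297 0.297 0.297 0.297 0.297
 0.297 0.297] [-0.201  0.495 -0.114  0.962  0.     0.759]
```

Request:
move_arm:
  plan: [0,0,0,0,0.6,0,-1,0,0,0,0,0,0,-1]

```text
time: 19.68
eef_pos: [0.5951, -0.0467, 0.1316]
tool_rot: [[0.565, 0.0, 0.825], [-0.825, 0.0, 0.565], [-0.0, -1.0, 0.0]]
ft_force: [-1.9, 2.3, 6.3]
gripper_width: 0.121
```

```bash
python3 rd.py
```

```text
t19.68 p [ 0.5951 -0.0467  0.1316] yaw 34.42 Mz 0.347 tau6 0.372 M [0.43 0.37] F [-1.9  2.3  6.3] w 0.121
```

Request:
move_arm:
  plan: [0,0,0,0,0,0,1,0,0,0,0,0,0,1,0,0,0,0,0,0,1,0,0,0,0,0,0,1,0,-2,0,0,0,0,1]

```text
time: 20.3
eef_pos: [0.5941, -0.0467, 0.1502]
tool_rot: [[0.565, -0.003, 0.825], [-0.825, 0.001, 0.565], [-0.002, -1.0, -0.002]]
ft_force: [-0.4, -1.0, -0.2]
gripper_width: 0.999
```

```bash
python3 rd.py
python3 - <<'E'
from h import *
rows([((.595,-.0467,.25),54.8,3,1),((.5853,.1723,.25),54.8,5,1),((.5853,.1723,.10),54.8,4,1)])
E
```

```text
t20.30 p [ 0.5941 -0.0467  0.1502] yaw 34.39 Mz -0.019 tau6 0.000 M [ 0.03 -0.01] F [-0.4 -1.  -0.2] w 0.999
0.01, -3.33, 0.02, 0.0, -6.8, -0.0, 1
0.01, -3.33, 0.02, 0.0, -6.8, -0.1, 1
0.02, -3.32, 0.01, 0.1, -6.8, -0.1, 1
-- at [ 0.595  -0.0467  0.25  ]
-2.68, -0.0, 3.47, -0.0, -0.0, 0.0, 1
-2.68, -0.0, 3.47, -0.0, -0.0, 0.0, 1
-2.69, -0.0, 3.47, -0.0, -0.0, 0.0, 1
-2.68, -0.01, 3.46, -0.0, -0.0, 0.0, 1
-2.69, -0.0, 3.47, -0.0, -0.0, 0.1, 1
-- at [0.5853 0.1723 0.25  ]
0.0, 3.75, -0.0, -0.0, -0.0, -0.0, 1
0.0, 3.75, -0.0, -0.0, -0.0, -0.0, 1
0.01, 3.75, -0.0, -0.0, -0.0, -0.0, 1
0.0, 3.75, -0.0, -0.0, -0.0, -0.0, 1
-- at [0.5853 0.1724 0.1   ]
```

Request:
move_arm:
  plan: [0,-3.3,0,0,-6.8,0,1,0,-3.3,0,0,-6.8,0,1,0,-3.3,0,0,-6.8,0,1,-2.7,0,3.5,0,0,0,1,-2.7,0,3.5,0,0,0,1]

```text
time: 20.92
eef_pos: [0.5916, 0.042, 0.2508]
tool_rot: [[0.816, 0.001, 0.578], [-0.578, -0.0, 0.816], [0.001, -1.0, 0.001]]
ft_force: [1.0, -0.4, -0.7]
gripper_width: 0.997
```

Request:
move_arm:
  plan: [-2.7,0,3.5,0,0,0,1,-2.7,0,3.4,0,0,0,1,-2.6,0,3.4,0,0,0,1,0,3.5,0,0,0,0,1,0,3.5,0,0,0,0,1]

```text
time: 21.55
eef_pos: [0.5856, 0.1725, 0.1797]
tool_rot: [[0.818, 0.001, 0.575], [-0.575, 0.0, 0.818], [0.001, -1.0, 0.001]]
ft_force: [-1.0, 0.2, -0.4]
gripper_width: 1.0
```

Request:
move_arm:
  plan: [0,3.5,0,0,0,0,1,0,3.5,0,0,0,0,1,0,0,0,0,0,0,1,0,0,0,0,0,0,1]

```text
time: 22.05
eef_pos: [0.5862, 0.1718, 0.1117]
tool_rot: [[0.817, 0.001, 0.576], [-0.576, 0.0, 0.817], [0.001, -1.0, 0.001]]
ft_force: [-0.1, 0.5, -0.1]
gripper_width: 1.001
```

```bash
python3 rd.py
python3 - <<'E'
from h import *
s=optics.grab_frame("side");t=optics.grab_frame("top")
cv2.imwrite("pics/c5.png",np.hstack([crop(s,(280,205,320,245),10),crop(t,(293,180,333,220),10)]))
np.savez("t4.npz",**t);np.savez("s4.npz",**s)
rows([((.5853,.1723,.064),54.82,3,1)])
E
```

```text
t22.05 p [0.5862 0.1718 0.1117] yaw 54.80 Mz -0.027 tau6 0.000 M [0.04 0.01] F [-0.1  0.5 -0.1] w 1.001
-0.05, 1.6, -0.02, -0.0, -0.0, 0.0, 1
-0.05, 1.61, -0.02, -0.1, -0.0, 0.1, 1
-0.04, 1.6, -0.01, -0.0, -0.0, 0.0, 1
-- at [0.5853 0.1723 0.064 ]
```

View pics/c5.png

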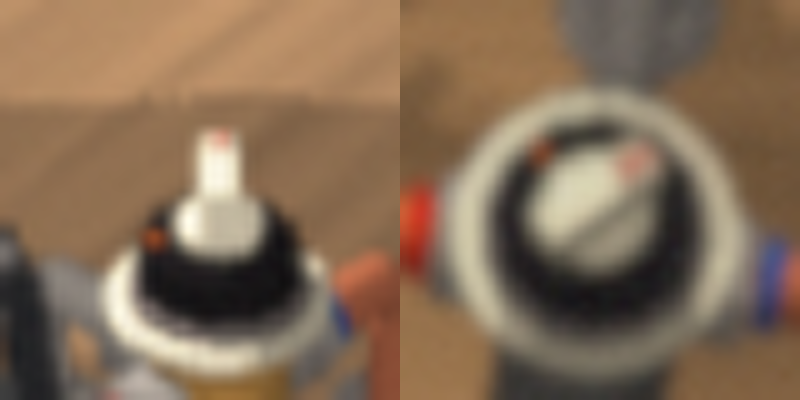

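The ring pointer is at the same pixels as before: top (545,153) of the crop, side (155,237). The knob bar has turned about 48° clockwise. Next I pick up the cap.

Request:
move_arm:
  plan: [-0.05,1.6,0,0,0,0,1,0,1.6,0,0,0,0,1,0,1.5,0,0,0,0,1,0,0,0,0,0,0,1,0,0,0,0,0,0,1]
  squeeze: 25

```text
time: 22.78
eef_pos: [0.5852, 0.172, 0.0634]
tool_rot: [[0.817, 0.0, 0.576], [-0.576, 0.0, 0.817], [0.0, -1.0, 0.0]]
ft_force: [-0.6, 0.3, 0.3]
gripper_width: 0.999
```

Request:
move_arm:
  plan: [0,0,0,0,0,0,-1,0,0,0,0,0,0,-1,0,0,0,0,0,0,-1,0,0,0,0,0,0,-1,0,0,0,0,0,0,-1]

```text
time: 23.4
eef_pos: [0.585, 0.172, 0.0633]
tool_rot: [[0.817, -0.0, 0.576], [-0.576, -0.0, 0.817], [-0.0, -1.0, -0.0]]
ft_force: [-0.7, 0.2, -0.3]
gripper_width: 0.135
```

Request:
move_arm:
  plan: [0,0,0,0,0,0,-1,0,0,0,0,0,0,-1]

```text
time: 23.65
eef_pos: [0.585, 0.172, 0.0633]
tool_rot: [[0.817, 0.0, 0.576], [-0.576, 0.0, 0.817], [0.0, -1.0, 0.0]]
ft_force: [0.0, -0.2, -0.2]
gripper_width: 0.131
```

```bash
python3 rd.py
python3 - <<'E'
from h import *
z=readout.get_obs()["eef_pos"][2]; Y=54.82; p=readout.get_obs()["eef_pos"]
rows([((p[0],p[1],.25),Y,4,-1),((.5953,-.047,.25),Y,5,-1),((.5953,-.047,z+.106),Y,4,-1)])
E
```

```text
t23.65 p [0.585  0.172  0.0633] yaw 54.80 Mz -0.026 tau6 -0.001 M [ 0.04 -0.05] F [ 0.  -0.2 -0.2] w 0.131
0.0, -4.67, 0.0, -0.0, -0.0, 0.0, -1
0.0, -4.67, 0.0, -0.0, -0.0, 0.0, -1
0.0, -4.66, 0.0, -0.0, -0.0, 0.0, -1
0.0, -4.67, 0.0, -0.0, -0.0, 0.0, -1
-- at [0.585 0.172 0.25 ]
2.69, 0.0, -3.46, -0.0, -0.0, 0.0, -1
2.69, 0.0, -3.46, -0.0, -0.0, 0.0, -1
2.7, 0.0, -3.46, -0.0, -0.0, 0.0, -1
2.69, 0.0, -3.46, -0.0, -0.0, 0.0, -1
2.7, 0.0, -3.47, -0.0, -0.0, 0.0, -1
-- at [ 0.5953 -0.0471  0.25  ]
-0.0, 2.02, 0.0, -0.0, -0.0, 0.0, -1
-0.0, 2.02, 0.0, -0.0, -0.0, 0.0, -1
-0.0, 2.02, 0.0, -0.0, -0.0, 0.0, -1
-0.01, 2.01, 0.0, -0.0, -0.0, 0.0, -1
-- at [ 0.5952 -0.047   0.1693]
```

Request:
move_arm:
  plan: [0,-3,0,0,0,0,-1,0,-5,0,0,0,0,-1,0,-5,0,0,0,0,-1,0,-5.7,0,0,0,0,-1,2.7,0,-3.4,0,0,0,-1]

```text
time: 24.28
eef_pos: [0.5898, 0.1304, 0.2552]
tool_rot: [[0.819, 0.008, 0.573], [-0.573, 0.001, 0.819], [0.006, -1.0, 0.006]]
ft_force: [0.2, -1.4, -1.9]
gripper_width: 0.134
```

Request:
move_arm:
  plan: [2.7,0,-3.5,0,0,0,-1,2.7,0,-3.5,0,0,0,-1,2.7,0,-3.5,0,0,0,-1,2.7,0,-3.4,0,0,0,-1,0,0,0,0,0,0,-1]

```text
time: 24.9
eef_pos: [0.5956, -0.05, 0.2501]
tool_rot: [[0.815, -0.0, 0.579], [-0.579, -0.001, 0.815], [0.0, -1.0, -0.001]]
ft_force: [0.1, 0.3, -0.3]
gripper_width: 0.135
```

Request:
move_arm:
  plan: [0,0,0,0,0,0,-1,0,0,0,0,0,0,-1]

```text
time: 25.15
eef_pos: [0.5956, -0.0461, 0.2503]
tool_rot: [[0.818, -0.0, 0.575], [-0.575, 0.0, 0.818], [-0.0, -1.0, 0.0]]
ft_force: [0.3, 0.1, -0.7]
gripper_width: 0.133
```

```bash
python3 rd.py
python3 - <<'E'
from h import *
rows([((.5955,-.047,.18),54.82,4,-1)])
E
```

```text
t25.15 p [ 0.5956 -0.0461  0.2503] yaw 54.87 Mz -0.016 tau6 0.006 M [0.04 0.03] F [ 0.3  0.1 -0.7] w 0.133
0.01, 1.76, -0.02, -0.0, 0.0, -0.0, -1
0.01, 1.76, -0.02, -0.0, 0.0, -0.0, -1
0.01, 1.76, -0.02, -0.0, 0.0, -0.0, -1
0.02, 1.75, -0.02, -0.0, 0.1, -0.0, -1
-- at [ 0.5955 -0.047   0.18  ]
```

Request:
move_arm:
  plan: [0,1.7,0,0,0,0,-1,0,1.7,0,0,0,0,-1,0,1.7,0,0,0,0,-1,0,1.7,0,0,0,0,-1,0,0,0,0,0,0,-1]

```text
time: 25.78
eef_pos: [0.5947, -0.046, 0.1813]
tool_rot: [[0.818, -0.002, 0.575], [-0.575, 0.001, 0.818], [-0.002, -1.0, -0.001]]
ft_force: [-0.2, -0.6, 0.3]
gripper_width: 0.132
```

Request:
move_arm:
  plan: [0,0,0,0,0,0,-1,0,0,0,0,0,0,-1,0,0,0,0,0,0,-1]

```text
time: 26.15
eef_pos: [0.5959, -0.0472, 0.1829]
tool_rot: [[0.817, 0.001, 0.576], [-0.576, -0.0, 0.817], [0.001, -1.0, 0.0]]
ft_force: [0.2, 0.7, -0.1]
gripper_width: 0.128
```

```bash
python3 rd.py
python3 - <<'E'
from h import *
rows([((.5955,-.047,.1618),54.82,3,-1)])
E
```

```text
t26.15 p [ 0.5959 -0.0472  0.1829] yaw 54.81 Mz -0.026 tau6 0.001 M [0.01 0.01] F [ 0.2  0.7 -0.1] w 0.128
-0.01, 0.7, -0.0, -0.0, -0.0, 0.0, -1
-0.02, 0.7, -0.0, -0.0, -0.0, 0.0, -1
-0.01, 0.71, -0.01, -0.0, -0.0, 0.0, -1
-- at [ 0.5955 -0.047   0.1618]
```

Settled at (0.5959, -0.0472), which is on target. I lower it slowly and check the force.

Request:
move_arm:
  plan: [-0.02,0.7,0,0,0,0,-1,0,0.7,0,0,0,0,-1,0,0.5,0,0,0,0,-1,0,0,0,0,0,0,-1,0,0,0,0,0,0,-1]

```text
time: 26.78
eef_pos: [0.5955, -0.0471, 0.1634]
tool_rot: [[0.817, 0.0, 0.576], [-0.576, -0.0, 0.817], [0.0, -1.0, 0.0]]
ft_force: [-0.3, 0.2, 0.0]
gripper_width: 0.127
```

```bash
python3 rd.py
```

```text
t26.77 p [ 0.5955 -0.0471  0.1634] yaw 54.80 Mz 0.040 tau6 -0.000 M [0.02 0.  ] F [-0.3  0.2  0. ] w 0.127
```

Request:
move_arm:
  plan: [0,0.15,0,0,0,0,-1,0,0,0,0,0,0,-1]

```text
time: 27.02
eef_pos: [0.5955, -0.0471, 0.1618]
tool_rot: [[0.817, 0.0, 0.576], [-0.576, -0.0, 0.817], [0.0, -1.0, 0.0]]
ft_force: [0.6, 0.2, -0.3]
gripper_width: 0.132
```

```bash
python3 rd.py
```

```text
t27.02 p [ 0.5955 -0.0471  0.1618] yaw 54.80 Mz -0.004 tau6 -0.000 M [-0.01  0.04] F [ 0.6  0.2 -0.3] w 0.132
```

Request:
move_arm:
  plan: [0,0.05,0,0,0,0,-1,0,0,0,0,0,0,-1]

```text
time: 27.28
eef_pos: [0.5955, -0.0471, 0.1614]
tool_rot: [[0.817, 0.0, 0.576], [-0.576, -0.0, 0.817], [0.0, -1.0, 0.0]]
ft_force: [-0.1, 0.3, -1.2]
gripper_width: 0.132
```

Request:
move_arm:
  plan: [0,0,0,0,0,0,0.3,0,0,0,0,0,0,1,0,0,0,0,0,0,1,0,0,0,0,0,0,1,0,0,0,0,0,0,1]

```text
time: 27.9
eef_pos: [0.5954, -0.0471, 0.1613]
tool_rot: [[0.817, 0.0, 0.576], [-0.576, 0.0, 0.817], [0.0, -1.0, 0.0]]
ft_force: [0.3, 0.5, -0.2]
gripper_width: 1.0
```

Request:
move_arm:
  plan: [0,-4,0,0,0,0,1,0,-5,0,0,0,0,1,-2.5,-2,3,0,0,0,1,-2.7,0,3.5,0,0,0,1,-2.7,0,3.5,0,0,0,1]

```text
time: 28.52
eef_pos: [0.5886, 0.0813, 0.2718]
tool_rot: [[0.817, 0.001, 0.577], [-0.577, 0.0, 0.817], [0.001, -1.0, 0.001]]
ft_force: [1.9, 0.1, -0.0]
gripper_width: 0.999
```

Request:
move_arm:
  plan: [-2.7,0,3.5,0,0,0,1,-2.7,0,3.5,0,0,0,1,0,0,0,0,0,0,1,0,0,0,0,0,0,1]

```text
time: 29.02
eef_pos: [0.5847, 0.1683, 0.2712]
tool_rot: [[0.817, -0.0, 0.576], [-0.576, -0.0, 0.817], [0.0, -1.0, -0.0]]
ft_force: [0.3, -0.6, -0.3]
gripper_width: 0.999
```

```bash
python3 rd.py
python3 - <<'E'
from h import *
s=optics.grab_frame("side");t=optics.grab_frame("top")
s0=dict(np.load("side0.npz"));t0=dict(np.load("top0.npz"))
lo,hi=(3,150,150),(18,255,255)
for f,g in((s,t),(s0,t0)):
    a=blobs(f,lo,hi,(290,205,312,222))[0]; b=blobs(g,lo,hi,(300,186,324,205))[0]; print(a[0],b[0],tri(f,a[0],g,b[0]).round(4))
cv2.imwrite("pics/c6.png",np.vstack([np.hstack([crop(s,(265,200,335,270),4.2),crop(t,(275,165,345,235),4.2)]),np.hstack([crop(s0,(265,200,335,270),4.2),crop(t0,(275,165,345,235),4.2)])]))
d=cv2.absdiff(t["image"],t0["image"]).max(2)
for nm,(x,y) in dict(purple=(275,253),pink=(351,249),small=(318,248),nut=(380,278),tin=(220,298),spoon=(280,148),pan=(97,218),soap=(432,322),dish=(489,222),pepper=(562,228)).items(): print(nm,int((d[y-14:y+14,x-14:x+14]>50).sum()),end=" ")
E
```

```text
t29.02 p [0.5847 0.1683 0.2712] yaw 54.82 Mz 0.005 tau6 0.031 M [-0.01  0.05] F [ 0.3 -0.6 -0.3] w 0.999
[301.4 215.8] [312.1 196.6] [ 0.5952 -0.0476  0.1666]
[301.4 215.8] [312.3 196.4] [ 0.5957 -0.0482  0.1661]
purple 0 pink 0 small 0 nut 0 tin 733 spoon 0 pan 0 soap 0 dish 0 pepper 0
```

View pics/c6.png

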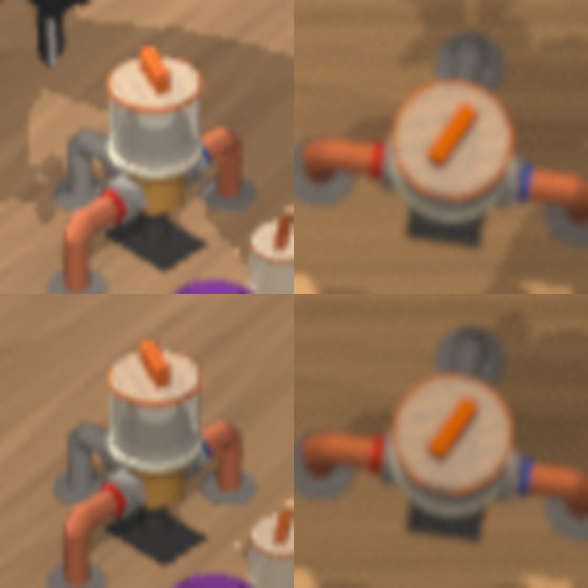

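The cap sits level as it did at the start, with its rib within about 1 mm of where it began. The tin's change is probably the arm hiding it from above, so I check it in the side view before handing in.

Run:
```python
from h import *
s=optics.grab_frame("side"); s0=dict(np.load("side0.npz"))
for f in(s,s0): print([(b[0],b[1][4]) for b in blobs(f,(22,150,100),(35,255,255),(295,300,350,350),30)])
manip.finish_job()
```

```text
[(array([320.9, 325.8]), 432)]
[(array([320.9, 325.7]), 436)]
the job is handed in; nothing more can be done
```

I shut the valve and handed the job in at about 29 s, against the 72 s limit. No verdict is reported.

**What I did:** I stood the cap rim down on clear plywood to the left of the valve. I then turned the white knob about 48° clockwise, let go, and put the cap back on.

**Knob torque:** The seal started to bite roughly 37° into the turn. I stopped about 10° past that.
- Wrist torque in motion read about 0.10 N m above the drag.
- The angle past the seat suggests about 0.17–0.18 N m.
- These two disagree somewhat, but both fall inside the 0.08–0.22 N m snug band.

**Temperature ring:** The orange pointer was at the same pixels before and after turning the knob.

**Cap:** The rib measured within about 1 mm of its starting position and height, and the cap looked level.

**Everything else:** Small image patches at the other objects (all but the tin) showed no change from the start. The arm hid the tin from above, but the side view showed it hadn't moved. The blue insert had no check of its own, though the pepper jar and dish on it hadn't moved. At hand-in the gripper was open and clear of everything.

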